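Loosen the knurled lock collar and close the portion stop

ROBOT

A 6-joint arm with a two-finger parallel gripper is mounted at the origin on the work surface. World frame = base frame: x ahead of the robot, y to its left, z up, the work surface at z = 0. Lengths are in m, angles in rad, forces in N, time in s.
With the tool pointing down it reaches from about 0.275 to 1 m from the base axis. Payload 8.4 kg.
Tool frame: the origin (TCP) lies at the very end of the fingers, on their centre line; the grasp point (between the pads) lies 19 mm behind it; z points along the fingers, y is the line along which they close (so a half turn about z gives the same grasp; the last joint's range is limited). The gripper opens to 85 mm and grips with 20 to 120 N. Pads are 22 mm wide; open, the fingers measure 114 mm over their backs; the gripper's body (76 mm by 85 mm) begins 54 mm behind the grasp point. The pads swing forward as they close: fully open they stand 13 mm farther back than shut.
Start: joints at [1.337, 0.353, 1.633, -0, 1.155, -0.002], TCP at [0.144, 0.608, 0.231] pointing down, gripper open.
Joint ranges: [-2.63, 2.63], [-0.92, 2.1], [0.06, 2.66], [-1.3, 4.44], [0, 2.69], [-3.02, 3.02]. Speed limits (rad/s): [2.22, 2.22, 2.79, 3.14, 3.14, 3.14].

INTERFACE

Orientations are given as [roll, pitch, yaw] about the fixed x, y, z axes, in that order (R = Rz(yaw) Ry(pitch) Rx(roll)).
In Python, from plant import * gives the robot as it stands. The module is installed in compiled form; this text tells all that it offers.
- The arm moves only by the tool apply_moves, never from a script. Its argument "deltas" is a list that holds one entry, the list of rows, each a list of 5 numbers: the finger opening in cm, from 0 to 8.54, then the shift along the tool's x, y, z in cm, then the turn about the tool's z in rad. In form: [[[gripper, x, y, z, turn], ...]]. A call has exactly 8 rows; each row shifts and turns the commanded pose from where the row before left it, along the tool's axes as they then stand; what a row does not reach is not made up. A row lasts 1/12 s, in which the tool goes at most 41.7 mm and 7.16 degrees, less where a joint would pass 70% of its speed; a pose out of reach is approached as far as the arm can. A call with a gripper value outside its range is refused whole. The fingers move at their own pace and stop on an object; "force" is the grip in N (left out, the last holds). Time passes only in rows, so rows that do not move let the fingers close, or fill a call up. It gives the time, the measured TCP pose, the force, the opening and the grip force at its end, in the units of the state.
- read_state(): the state, without advancing time (a new reading comes with each control period).
- grab_frame(name): name is "side" or "top" or "wrist"; returns the picture (480x640x3 uint8, red, green, blue); there is no depth.
- camera_model(name): a dict with "intrinsics" (3x3 intrinsics, pixels), "view" (4x4, takes a point from world to camera coordinates). Camera axes: x right, y down, z forward; pixel columns grow to the right and rows downward; lengths in m; the calibration is good to about 2 mm. A picture is of the moment at which its call begins: read the wrist's pose just before it. camera_model takes no time and is no camera call; for the wrist camera it gives the pose at the moment of the call.
- finish_job(): hands the job in; it is judged then, once.
The state is a dict: "t": time; "q": joint angles; "qd": joint speeds; "effort": joint torques, N m; "position": TCP position; "eef_rot": TCP orientation; "contact_force": force on the tool from outside, world axes, zero at the start; "moment": the same for the moment, N m; "finger_gap": opening from 0.0 (shut) to 1.0 (fully open); "grasp_force": force on a finger pad.
Only numpy, scipy, OpenCV 4.12 (cv2) and the standard library are available. Lean on these libraries where they do the work, as an engineer would, in place of code of your own. Each camera call takes 0.05 s, during which the arm holds its last target. There are 200 camera calls.

TASK

Set the green portioning board to its shortest portion: roll a fingertip across the rim of the black knurled lock collar to loosen it two full turns anticlockwise seen from above (its orange mark comes round twice and finishes where it began, within an eighth of a turn), and only then push the red portion stop along until it is fully home against the dark guide block of the clamp post. Nothing needs gripping or lifting; leave the loose things on and around the board where they are.

Things in the scene. Friction and masses are not known exactly. Their poses are not given: they have to be found in the camera images.
- rig: Green board, 290 (x) by 440 (y) by 20 mm, fixed, with an aluminium clamp post (50 mm square, top at 82 mm) and a dark guide block (40 mm wide, top at 66 mm) from the post to y = +95 mm. Origin on the table under the collar's axis; y points from post along the rod to the red stop. Board: y -165 to +275, x -145 to +145 mm. All on it but the collar is below 83 mm. Heights are above the table.
- collar_top (a point): Centre of the top face of the black knurled lock collar on the post: an upright-axis disc 92 mm across over its 24 small ridges (3 mm high, too wide to grip), 24 mm thick, from 92 to 116 mm above the table, its rim free all the way round. It is rubber-mounted and gives sideways about 1 mm for each 1.5 N (at most 6 mm); it turns against about 0.04 N m (1 N at the rim) and stays where it is left.
- collar_mark (a point): Outer end of the orange radial mark on the collar's top face, 42 mm from the axis; it turns with the collar and at the start points along the board's x axis.
- collar (a joint): Turn of the collar in rad: 0 = tight (as found; it cannot be tightened further), growing as it is loosened anticlockwise seen from above; two full turns is 12.57. It does not coast.
- stop_face (a point): Middle of the outer face (away from the post, looking to the board's +y) of the red portion stop: a plate 110 mm wide (board x), 20 mm thick (board y), from 24 to 76 mm above the table; this point is at 50 mm. A 26 mm disc on the face, 3 mm proud, is only seen, not solid. The stop's 16 mm rod runs through guide block and post and out behind.
- stop (a joint): Gap in m between the inner face of the red stop and the end of the guide block: 0 = fully home (its outer face then 115 mm from the collar axis), starts at 0.06 to 0.10; it slides along the board's y with about 4 N of friction and stays where it is left.
- knife: Filleting knife, red handle, about 265 mm long and 24 mm high, lying on the board's -x side along the stop's path; leave alone.
- tub: Small closed jar with a blue cap, 48 mm across, 46 mm tall, standing on the board behind the post (-y, +x corner); leave alone.
- scaler: Orange fish scaler, about 150 mm long and 25 mm high, lying on the board's +x side at its +y end; leave alone.
- bowl: Steel bowl, 150 mm across, 60 mm tall, on the table to the left; leave alone.
- pliers: Pliers with orange and black handles, about 185 mm long, 18 mm high, lying on the table to the left; leave alone.

How it is judged:
By the outcome, as a careful person would: the job done as asked, in the order asked, and still so for the second after the job is handed in, with the robot touching nothing.
It also fails if it takes over 72 s, if anything falls off the work surface, if the arm or the gripper's body presses on something with over 40 N, if the wrist force passes 120 N, or if a joint passes its speed limit or range.

## Working session

There is one attempt and no reset: what is moved stays moved. The work goes in short steps, Python scripts to look and compute and a tool call to move; the robot and the scene stay as the last step left them, time stands still between calls to the robot, and variables do not carry over. Pictures are saved under pics/ and viewed, at most 10 in all, crops included, and the job is handed in when it is done.

Besides the shell and the picture viewer there is one more tool, called after "Call:" by a JSON object that holds its "name" and its "arguments", one argument or row to a line. apply_moves: Moves the arm, as the interface text tells. Its arguments: {"type":"object","properties":{"deltas":{"type":"array"},"force":{"type":"number"}},"required":["deltas"]}

```bash
mkdir -p pics; python3 - <<'E'
from plant import *
import cv2
for n in("top","side"):
    cv2.imwrite(f"pics/{n}0.png",grab_frame(n)[:,:,::-1])
s=read_state();print(s)
E
```

```text
{'t': 0.1, 'q': array([ 1.33656648e+00,  3.53595561e-01,  1.63406795e+00,  1.82300528e-05,
        1.15519103e+00, -2.40039662e-03]), 'qd': array([-0.00077   , -0.00116355, -0.00031112, -0.00061275, -0.00066347,
       -0.00077357]), 'effort': array([-5.35876734e-05, -6.06357908e+01, -3.42816281e+01,  3.05671665e-05,
        3.98965189e-03,  1.72372819e-05]), 'position': array([0.14349382, 0.60786252, 0.23062284]), 'eef_rot': array([-3.14033082e+00, -1.96978306e-05,  2.90975582e+00]), 'contact_force': array([ 0.46724962, -0.17581256, -0.2369382 ]), 'moment': array([-0.03028577,  0.00699765, -0.0114805 ]), 'grasp_force': 0.0, 'finger_gap': 0.9983911373380725}
```

View pics/top0.png

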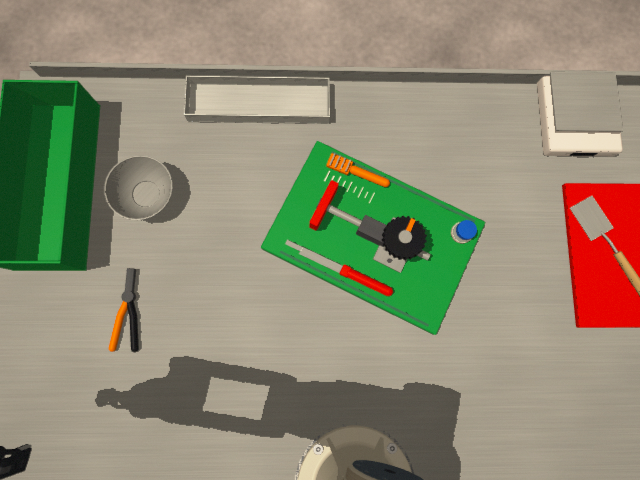

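View pics/side0.png

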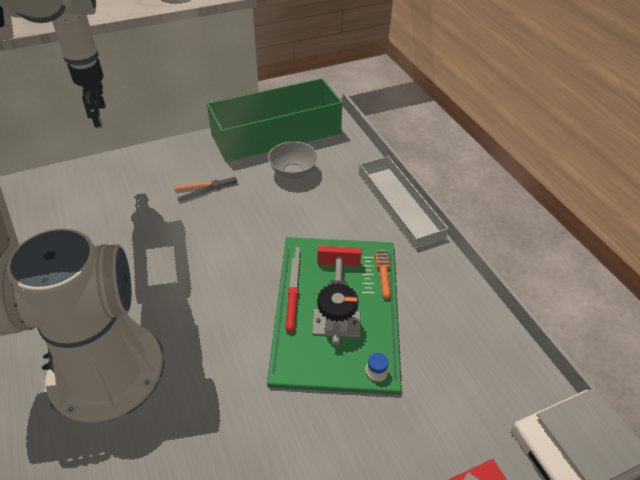

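The top picture shows the collar at about (404,238), with the orange mark toward (411,224). The red stop is at (324,205), and the board corners are near (319,141), (485,221), (436,333) and (262,248). In the side view the collar is at (338,300), the mark points right, and the stop is at (339,256).

```bash
cat > h.py <<'E'
from plant import *
import cv2, numpy as np
def ray(n,uv,z,M=None):
    M=M or camera_model(n); K=np.array(M["intrinsics"]);V=np.array(M["view"]);R,t=V[:3,:3],V[:3,3]
    d=R.T@np.linalg.solve(K,[uv[0],uv[1],1]); c=-R.T@t
    return c+d*(z-c[2])/d[2]
def big(m,box):
    k=np.zeros_like(m);x0,y0,x1,y1=box;k[y0:y1,x0:x1]=m[y0:y1,x0:x1]
    c,_=cv2.findContours(k,cv2.RETR_EXTERNAL,cv2.CHAIN_APPROX_NONE);return max(c,key=cv2.contourArea)
def hsv(im):return cv2.cvtColor(im,cv2.COLOR_RGB2HSV)
E
python3 - <<'E'
from h import *
for n,box,cb,rb in(("top",(250,130,500,345),(375,210,435,265),(300,175,345,235)),("side",(260,230,410,400),(310,278,365,325),(312,240,366,270))):
    im=cv2.imread(f"pics/{n}0.png")[:,:,::-1].copy();H=hsv(im)
    g=big(cv2.inRange(H,(50,100,40),(75,255,255)),box)
    hull=cv2.convexHull(g); ap=cv2.approxPolyDP(hull,8,True)[:,0]
    P=np.array([ray(n,p,.02)[:2] for p in ap]);print(n,ap.tolist(),P.round(4).tolist(),[np.linalg.norm(P[i]-P[i-1]).round(4) for i in range(len(P))])
    k=big(cv2.inRange(H,(0,0,0),(180,255,50)),cb);(e)=cv2.fitEllipse(cv2.convexHull(k));print("collar ell",e,ray(n,e[0],.110), ray(n,e[0],.116))
    o=big(cv2.inRange(H,(8,150,120),(20,255,255)),cb);pts=np.array([ray(n,p[0],.116)[:2] for p in o]);print("mark",pts.mean(0),cv2.contourArea(o))
    r=big(cv2.inRange(H,(0,150,60),(6,255,255)),rb);m=cv2.minAreaRect(r);print("stop",m,ray(n,m[0],.076))
E
```

```text
top [[317, 141], [484, 222], [435, 334], [261, 247]] [[0.7665, 0.0781], [0.5715, -0.3091], [0.3168, -0.1819], [0.5116, 0.2056]] [np.float64(0.285), np.float64(0.4335), np.float64(0.2847), np.float64(0.4338)]
collar ell ((403.718017578125, 237.45452880859375), (42.776405334472656, 44.105648040771484), 87.1683120727539) [ 0.51700835 -0.10085181  0.11      ] [ 0.51584421 -0.09956865  0.116     ]
mark [ 0.54351819 -0.11453026] 52.0
stop ((323.3000183105469, 204.40000915527344), (9.838699340820312, 51.42955780029297), 26.56505012512207) [0.59689281 0.06662701 0.076     ]
side [[287, 238], [392, 243], [399, 393], [268, 385]] [[0.5135, 0.2006], [0.7647, 0.0748], [0.5668, -0.3173], [0.3168, -0.1901]] [np.float64(0.4374), np.float64(0.2809), np.float64(0.4392), np.float64(0.2805)]
collar ell ((337.30731201171875, 302.2035217285156), (37.62268829345703, 39.87747573852539), 103.97425079345703) [ 0.51541795 -0.10767651  0.11      ] [ 0.51329045 -0.11172359  0.116     ]
mark [ 0.54383856 -0.11438858] 36.5
stop ((338.7579345703125, 255.58372497558594), (42.28541946411133, 18.02719497680664), 2.726310968399048) [0.59140544 0.04447088 0.076     ]
```

Call:
{"name": "apply_moves", "arguments": {
  "deltas": [
    [[0,0,0,0,0.117],[0,0,0,0,0.117],[0,-1.5,-0.9,0,0],[0,-2.7,-1.6,0,0],[0,-2.7,-1.6,0,0],[0,-2.7,-1.6,0,0],[0,-2.7,-1.6,0,0],[0,-2.7,-1.6,0,0]]
  ]
}}

```text
t: 0.77
position: [0.238, 0.4599, 0.2309]
eef_rot: [-3.141, 0.0, 2.676]
contact_force: [0.1, 0.5, 0.6]
finger_gap: -0.002
grasp_force: 0.0
```

Call:
{"name": "apply_moves", "arguments": {
  "deltas": [
    [[0,-2.7,-1.6,0,0],[0,-2.7,-1.6,0,0],[0,-2.7,-1.6,0,0],[0,-2.7,-1.6,0,0],[0,-2.7,-1.6,0,0],[0,-2.7,-1.6,0,0],[0,-2.7,-1.6,0,0],[0,-2.7,-1.6,0,0]]
  ]
}}

```text
t: 1.43
position: [0.3735, 0.2485, 0.2312]
eef_rot: [-3.141, -0.0, 2.676]
contact_force: [0.5, 0.7, 0.7]
finger_gap: 0.001
grasp_force: 0.0
```

Call:
{"name": "apply_moves", "arguments": {
  "deltas": [
    [[0,-2.7,-1.6,0,0],[0,-2.7,-1.6,0,0],[0,-2.7,-1.6,0,0],[0,-2.7,-1.6,0,0],[0,-2.7,-1.6,0,0],[0,-2.7,-1.6,0,0],[0,-2.7,-1.6,0,0],[0,-2.7,-1.6,0,0]]
  ]
}}

```text
t: 2.1
position: [0.509, 0.0371, 0.2311]
eef_rot: [-3.141, -0.0, 2.676]
contact_force: [0.4, 1.4, -0.1]
finger_gap: -0.002
grasp_force: 0.0
```

Call:
{"name": "apply_moves", "arguments": {
  "deltas": [
    [[0,-2.3,-1.2,0,0],[0,-1.0,-0.5,1,0],[0,0,0,2,0],[0,0,0,2,0],[0,0,0,2,0],[0,0,0,1,0],[0,0,0,0,0],[0,0,0,0,0]]
  ]
}}

```text
t: 2.77
position: [0.53, 0.009, 0.151]
eef_rot: [-3.141, -0.001, 2.676]
contact_force: [1.1, 0.1, -0.0]
finger_gap: -0.0
grasp_force: 0.0
```

```bash
cat >> h.py <<'E'
C=np.array([.517,-.103]);bx=np.array([.893,-.45]);by=np.array([.45,.893])
def st():
    s=read_state();p=s["position"];d=p[:2]-C;f=s["contact_force"]
    print("t",round(s["t"],2),"board xy mm",(1000*np.array([d@bx,d@by])).round(1),"z",(1000*p[2]).round(1),"rot",s["eef_rot"].round(3),"F bx by z",np.round([f[:2]@bx,f[:2]@by,f[2]],2),"q6",s["q"][5].round(2),"gap",round(s["finger_gap"],3));return s
E
python3 - <<'E'
from h import *
st()
for n in("top","side","wrist"): cv2.imwrite(f"pics/{n}1.png",grab_frame(n)[:,:,::-1])
a=[cv2.imread(f"pics/{n}1.png") for n in("top","side","wrist")]
b=np.hstack([a[0][120:360,220:540],a[1][200:440,220:540]]);c=np.hstack([cv2.resize(a[2],(427,320)),np.zeros((320,213,3),np.uint8)])
cv2.imwrite("pics/m1.png",np.vstack([b,c]))
E
```

```text
t 2.77 board xy mm [-38.8 105.9] z 151.0 rot [-3.141e+00 -1.000e-03  2.676e+00] F bx by z [ 0.96  0.55 -0.05] q6 -1.09 gap -0.0
```

View pics/m1.png

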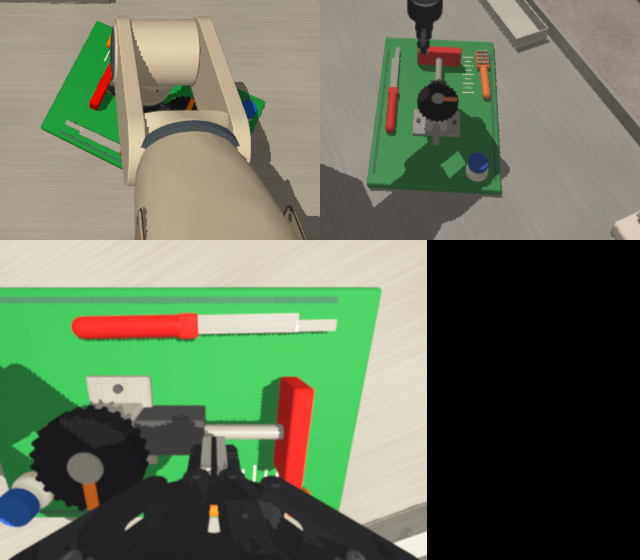

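Call:
{"name": "apply_moves", "arguments": {
  "deltas": [
    [[0,-2,-1.5,0,0],[0,-1.9,-1.6,0,0],[0,0,0,1.5,0],[0,0,0,1.5,0],[0,0,0,1.5,0],[0,0,0,0.8,0],[0,0,0,0,0],[0,0,0,0,0]]
  ]
}}

```text
t: 3.58
position: [0.5517, -0.0365, 0.0988]
eef_rot: [3.141, 0.0, 2.676]
contact_force: [1.3, 0.2, 0.7]
finger_gap: 0.005
grasp_force: 0.0
```

```bash
python3 -c "
from h import *
st()"
```

```text
t 3.58 board xy mm [ 1. 75.] z 98.8 rot [3.141 0.    2.676] F bx by z [1.11 0.75 0.68] q6 -1.17 gap 0.005
```

Call:
{"name": "apply_moves", "arguments": {
  "deltas": [
    [[0,0,-0.15,0,0],[0,0,-0.15,0,0],[0,0,-0.15,0,0],[0,0,-0.15,0,0],[0,0,-0.15,0,0],[0,0,-0.15,0,0],[0,0,-0.15,0,0],[0,0,-0.15,0,0]]
  ]
}}

```text
t: 4.25
position: [0.5459, -0.0475, 0.0983]
eef_rot: [-3.142, -0.0, 2.676]
contact_force: [0.5, 0.5, 0.1]
finger_gap: 0.001
grasp_force: 0.0
```

```bash
python3 -c "
from h import *
st()"
```

```text
t 4.25 board xy mm [ 0.9 62.6] z 98.3 rot [-3.142 -0.     2.676] F bx by z [0.22 0.64 0.09] q6 -1.19 gap 0.001
```

Call:
{"name": "apply_moves", "arguments": {
  "deltas": [
    [[0,0,-0.1,0,0],[0,0,-0.1,0,0],[0,0,-0.1,0,0],[0,0,-0.1,0,0],[0,0,-0.1,0,0],[0,0,-0.1,0,0],[0,0,0,0,0],[0,0,0,0,0]]
  ]
}}

```text
t: 4.92
position: [0.5437, -0.0523, 0.0984]
eef_rot: [3.141, 0.001, 2.676]
contact_force: [0.8, 5.5, 0.6]
finger_gap: -0.005
grasp_force: 2.7
```

```bash
python3 -c "
from h import *
st()"
```

```text
t 4.92 board xy mm [ 1.1 57.3] z 98.4 rot [3.141e+00 1.000e-03 2.676e+00] F bx by z [-1.8   5.3   0.57] q6 -1.2 gap -0.005
```

Call:
{"name": "apply_moves", "arguments": {
  "deltas": [
    [[0,0.2,0,0,0],[0,0.2,0,0,0],[0,0.2,0,0,0],[0,0.2,0,0,0],[0,0.2,0,0,0],[0,0.2,0,0,0],[0,0,0,0,0],[0,0,0,0,0]]
  ]
}}

```text
t: 5.58
position: [0.5324, -0.0472, 0.0983]
eef_rot: [-3.142, -0.0, 2.676]
contact_force: [0.9, 4.2, 0.9]
finger_gap: -0.003
grasp_force: 2.0
```

```bash
python3 - <<'E'
from h import *
st()
cv2.imwrite("pics/w2.png",grab_frame("wrist")[:,:,::-1]); cv2.imwrite("pics/s2.png",grab_frame("side")[:,:,::-1])
a=cv2.imread("pics/w2.png");b=cv2.imread("pics/s2.png")
cv2.imwrite("pics/m2.png",np.hstack([cv2.resize(a,(400,300)),cv2.resize(b[240:390,240:440],(400,300))]))
E
```

```text
t 5.58 board xy mm [-11.4  56.7] z 98.3 rot [-3.142 -0.     2.676] F bx by z [-1.07  4.14  0.86] q6 -1.2 gap -0.003
```

View pics/m2.png

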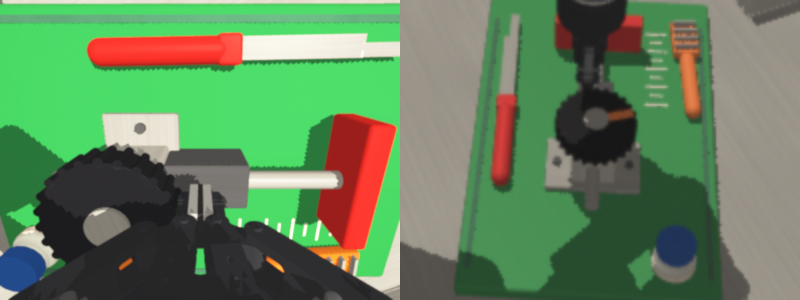

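The mark has rotated about 12–15° anticlockwise, so the rolling works, and the side camera sees the mark. Next is the first corner arc.

Call:
{"name": "apply_moves", "arguments": {
  "deltas": [
    [[0,0.84,-0.08,0,0],[0,0.81,-0.24,0,0],[0,0.74,-0.4,0,0],[0,0.65,-0.53,0,0],[0,0.53,-0.65,0,0],[0,0.4,-0.74,0,0],[0,0.24,-0.81,0,0],[0,0.08,-0.84,0,0]]
  ]
}}

```text
t: 6.35
position: [0.474, -0.0669, 0.0983]
eef_rot: [-3.141, -0.0, 2.676]
contact_force: [-0.3, 1.1, 0.1]
finger_gap: 0.004
grasp_force: 0.8
```

```bash
cat >> h.py <<'E'
def mark(n="side",box=(308,275,368,328)):
    im=grab_frame(n);H=hsv(im)
    m=cv2.inRange(H,(7,140,70),(22,255,255));k=np.zeros_like(m);x0,y0,x1,y1=box;k[y0:y1,x0:x1]=m[y0:y1,x0:x1]
    n_,l,s_,c=cv2.connectedComponentsWithStats(k)
    for i in range(1,n_):
        if s_[i,4]>=8:
            p=ray(n,c[i],.116)[:2]-C2;print("mark px",c[i].round(1),"area",s_[i,4],"r",(1000*np.hypot(*p)).round(1),"deg",np.degrees(np.arctan2(p@by,p@bx)).round(1))
    return im
C2=np.array([.5155,-.1075])
E
python3 - <<'E'
from h import *
st();mark()
import numpy as np
H0=ray("side",(337.3,302.2),.113);print(H0)
E
```

```text
t 6.35 board xy mm [-54.6  12.9] z 98.3 rot [-3.141 -0.     2.676] F bx by z [-0.75  0.87  0.12] q6 -1.25 gap 0.004
mark px [345.5 290.4] area 51 r 34.3 deg 59.9
[ 0.51434336 -0.10968488  0.113     ]
```

Call:
{"name": "apply_moves", "arguments": {
  "deltas": [
    [[0,-0.1,0,0,0],[0,-0.1,0,0,0],[0,-0.1,0,0,0],[0,0,-0.1,0,0],[0,0,-0.2,0,0],[0,0,-0.2,0,0],[0,0,-0.2,0,0],[0,0,-0.2,0,0]]
  ]
}}

```text
t: 7.07
position: [0.4729, -0.0751, 0.098]
eef_rot: [3.142, -0.002, 2.676]
contact_force: [-4.4, 4.1, 2.4]
finger_gap: 0.005
grasp_force: 3.3
```

```bash
python3 - <<'E'
from h import *
st();im=mark()
cv2.imwrite("pics/m3.png",cv2.resize(im[240:360,260:420,::-1],(640,480),interpolation=cv2.INTER_CUBIC))
E
```

```text
t 7.07 board xy mm [-51.9   5.1] z 98.0 rot [ 3.142e+00 -2.000e-03  2.676e+00] F bx by z [-5.77  1.65  2.38] q6 -1.27 gap 0.005
mark px [345.2 289.6] area 50 r 35.7 deg 62.6
```

View pics/m3.png

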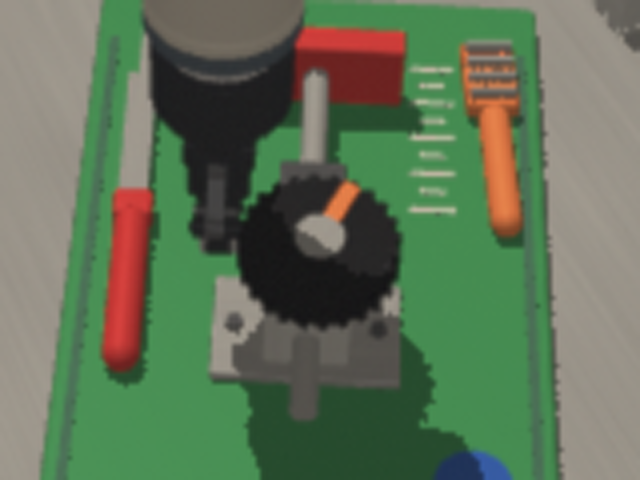

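In this view the collar mark is at about 60°, with the hub at crop (320,236). The finger is at the -x rim and pressing with about 6 N. Next are the straight along the -x side and the next arc.

Call:
{"name": "apply_moves", "arguments": {
  "deltas": [
    [[0,0,-0.3,0,0],[0,0,-0.3,0,0],[0,0,-0.3,0,0],[0,0,-0.3,0,0],[0,0,-0.3,0,0],[0,0,-0.3,0,0],[0,0,-0.16,0,0],[0,0,0,0,0]]
  ]
}}

```text
t: 7.78
position: [0.4643, -0.0932, 0.0981]
eef_rot: [-3.141, -0.001, 2.676]
contact_force: [-3.8, 1.3, 2.0]
finger_gap: -0.001
grasp_force: 2.4
```

```bash
cat >> h.py <<'E'
C=C+.0013*bx
E
python3 - <<'E'
from h import *
st();mark()
print("hub",(ray("side",(340,299),.118)[:2]))
E
```

```text
t 7.78 board xy mm [-52.8 -15. ] z 98.1 rot [-3.141e+00 -1.000e-03  2.676e+00] F bx by z [-4.02 -0.55  1.97] q6 -1.31 gap -0.001
mark px [338.5 287.7] area 53 r 36.2 deg 88.1
hub [ 0.52181418 -0.10736312]
```

Call:
{"name": "apply_moves", "arguments": {
  "deltas": [
    [[0,-0.08,-0.82,0,0],[0,-0.24,-0.79,0,0],[0,-0.39,-0.73,0,0],[0,-0.52,-0.64,0,0],[0,-0.64,-0.52,0,0],[0,-0.73,-0.39,0,0],[0,-0.79,-0.24,0,0],[0,-0.82,-0.08,0,0]]
  ]
}}

```text
t: 8.5
position: [0.4844, -0.1508, 0.0984]
eef_rot: [3.142, 0.001, 2.675]
contact_force: [0.0, 0.0, -0.3]
finger_gap: -0.0
grasp_force: 0.0
```

```bash
python3 - <<'E'
from h import *
st();mark()
E
```

```text
t 8.5 board xy mm [ -8.9 -57.3] z 98.4 rot [3.142e+00 1.000e-03 2.675e+00] F bx by z [-0.01  0.04 -0.34] q6 -1.41 gap -0.0
```

Call:
{"name": "apply_moves", "arguments": {
  "deltas": [
    [[0,0,0.1,0,0],[0,0,0.1,0,0],[0,0,0.1,0,0],[0,0,0.1,0,0],[0,0,0.1,0,0],[0,0,0,0,0],[0,0,0,0,0],[0,0,0,0,0]]
  ]
}}

```text
t: 9.22
position: [0.4852, -0.1453, 0.0983]
eef_rot: [-3.141, -0.0, 2.676]
contact_force: [-2.2, -5.5, 1.8]
finger_gap: -0.0
grasp_force: 2.7
```

```bash
python3 - <<'E'
from h import *
st();im=mark();w=mark("wrist",(0,0,640,480))
cv2.imwrite("pics/m4.png",np.hstack([cv2.resize(im[240:360,260:420,::-1],(400,300)),cv2.resize(w[:,:,::-1],(400,300))]))
E
```

```text
t 9.22 board xy mm [-10.6 -52.1] z 98.3 rot [-3.141 -0.     2.676] F bx by z [ 0.49 -5.9   1.82] q6 -1.4 gap -0.0
mark px [472.9  74.4] area 589 r 102.6 deg -179.1
mark px [599.2  97.6] area 16 r 103.4 deg 158.2
mark px [540.6 326.8] area 2178 r 38.2 deg 112.7
mark px [591.2 422. ] area 3110 r 71.5 deg 64.8
```

View pics/m4.png

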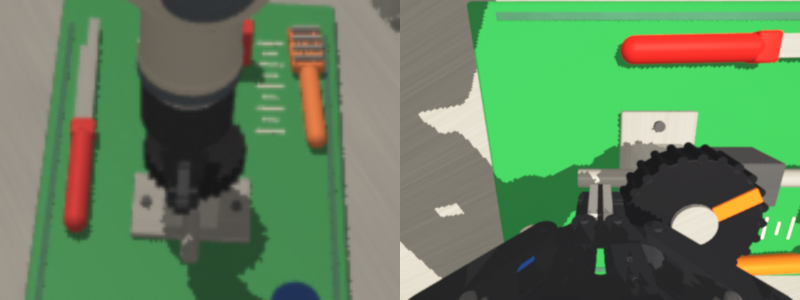

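The wrist view shows the mark at about 113°, while the side view is hidden by the arm. The rolls work, so I re-centre by +2.2 mm in y and continue along -y and onto +x.

Call:
{"name": "apply_moves", "arguments": {
  "deltas": [
    [[0,-0.27,0,0,0],[0,-0.27,0,0,0],[0,-0.27,0,0,0],[0,-0.27,0,0,0],[0,-0.27,0,0,0],[0,-0.27,0,0,0],[0,-0.27,0,0,0],[0,-0.27,0,0,0]]
  ]
}}

```text
t: 9.98
position: [0.5046, -0.1552, 0.0983]
eef_rot: [-3.141, -0.0, 2.676]
contact_force: [-3.1, -5.3, 1.7]
finger_gap: -0.0
grasp_force: 3.0
```

Call:
{"name": "apply_moves", "arguments": {
  "deltas": [
    [[0,-0.82,0.08,0,0],[0,-0.79,0.24,0,0],[0,-0.73,0.39,0,0],[0,-0.64,0.52,0,0],[0,-0.52,0.64,0,0],[0,-0.39,0.73,0,0],[0,-0.24,0.79,0,0],[0,-0.08,0.82,0,0]]
  ]
}}

```text
t: 10.65
position: [0.5625, -0.1356, 0.0983]
eef_rot: [3.142, 0.001, 2.676]
contact_force: [1.2, -1.8, 0.4]
finger_gap: -0.001
grasp_force: 1.0
```

```bash
cat >> h.py <<'E'
C=C+.0022*by;C2=C
E
python3 - <<'E'
from h import *
st();im=mark();w=mark("wrist",(0,0,640,480))
cv2.imwrite("pics/m5.png",np.hstack([cv2.resize(im[240:360,260:420,::-1],(400,300)),cv2.resize(w[:,:,::-1],(400,300))]))
E
```

```text
t 10.65 board xy mm [ 54.1 -10.8] z 98.3 rot [3.142e+00 1.000e-03 2.676e+00] F bx by z [ 1.88 -1.04  0.42] q6 -1.34 gap -0.001
mark px [325.1 301.4] area 63 r 30.0 deg -158.2
mark px [313.5 120.6] area 1649 r 28.5 deg -152.2
mark px [633.9 233.5] area 52 r 98.7 deg 82.9
mark px [550.5 340.1] area 5562 r 94.9 deg 54.5
```

Call:
{"name": "apply_moves", "arguments": {
  "deltas": [
    [[0,0.1,0.2,0,0],[0,0.1,0.3,0,0],[0,0,0.3,0,0],[0,0,0.3,0,0],[0,0,0.3,0,0],[0,0,0.3,0,0],[0,0,0.3,0,0],[0,0,0.3,0,0]]
  ]
}}

```text
t: 11.42
position: [0.5706, -0.1148, 0.0985]
eef_rot: [3.141, 0.001, 2.676]
contact_force: [4.2, -2.1, -0.5]
finger_gap: 0.004
grasp_force: 2.3
```

```bash
python3 - <<'E'
from h import *
st();mark()
E
```

```text
t 11.42 board xy mm [51.9 11.4] z 98.5 rot [3.141e+00 1.000e-03 2.676e+00] F bx by z [ 4.66 -0.01 -0.53] q6 -1.31 gap 0.004
mark px [328.1 305.9] area 58 r 31.1 deg -131.7
```

Call:
{"name": "apply_moves", "arguments": {
  "deltas": [
    [[0,0.08,0.8,0,0],[0,0.23,0.77,0,0],[0,0.38,0.71,0,0],[0,0.51,0.62,0,0],[0,0.62,0.51,0,0],[0,0.71,0.38,0,0],[0,0.77,0.23,0,0],[0,0.8,0.08,0,0]]
  ]
}}

```text
t: 12.13
position: [0.5518, -0.0587, 0.0984]
eef_rot: [3.141, 0.001, 2.676]
contact_force: [5.7, 3.3, 0.2]
finger_gap: -0.004
grasp_force: 2.7
```

```bash
python3 - <<'E'
from h import *
st();mark();mark("wrist",(0,0,640,480))
E
```

```text
t 12.13 board xy mm [ 9.9 53. ] z 98.4 rot [3.141e+00 1.000e-03 2.676e+00] F bx by z [3.6  5.5  0.16] q6 -1.21 gap -0.004
mark px [344.6 307.6] area 59 r 29.8 deg -57.9
mark px [262.8  32.5] area 647 r 101.3 deg 159.7
mark px [565.4 167.8] area 212 r 143.9 deg 112.6
mark px [538.8 377.7] area 3095 r 141.9 deg 78.8
mark px [517.6 294.2] area 59 r 125.0 deg 94.3
mark px [529.7 332.9] area 15 r 132.2 deg 86.9
mark px [117.1 356.8] area 1719 r 32.1 deg -56.6
mark px [429.1 413.4] area 81 r 107.1 deg 65.0
```

Total is about 302° after nearly one orbit. The second orbit follows.

Call:
{"name": "apply_moves", "arguments": {
  "deltas": [
    [[0,0.25,0,0,0],[0,0.25,0,0,0],[0,0.25,0,0,0],[0,0.25,0,0,0],[0,0.25,0,0,0],[0,0.25,0,0,0],[0,0.25,0,0,0],[0,0.25,0,0,0]]
  ]
}}

```text
t: 12.9
position: [0.5337, -0.0497, 0.0985]
eef_rot: [3.14, -0.0, 2.675]
contact_force: [3.5, 5.7, -0.3]
finger_gap: -0.001
grasp_force: 3.7
```

Call:
{"name": "apply_moves", "arguments": {
  "deltas": [
    [[0,0.84,-0.08,0,0],[0,0.81,-0.23,0,0],[0,0.74,-0.38,0,0],[0,0.65,-0.51,0,0],[0,0.52,-0.62,0,0],[0,0.39,-0.71,0,0],[0,0.24,-0.77,0,0],[0,0.05,-0.8,0,0]]
  ]
}}

```text
t: 13.57
position: [0.4756, -0.0687, 0.098]
eef_rot: [-3.141, -0.003, 2.676]
contact_force: [-4.0, 4.1, 1.6]
finger_gap: 0.001
grasp_force: 3.0
```

```bash
python3 - <<'E'
from h import *
st();mark()
E
```

```text
t 13.57 board xy mm [-53.7   9.8] z 98.0 rot [-3.141e+00 -3.000e-03  2.676e+00] F bx by z [-5.45  1.85  1.58] q6 -1.25 gap 0.001
mark px [344.6 289.2] area 51 r 29.7 deg 60.8
```

Call:
{"name": "apply_moves", "arguments": {
  "deltas": [
    [[0,0,-0.3,0,0],[0,0,-0.3,0,0],[0,0,-0.3,0,0],[0,0,-0.3,0,0],[0,0,-0.3,0,0],[0,0,-0.3,0,0],[0,0,-0.3,0,0],[0,0,-0.3,0,0]]
  ]
}}

```text
t: 14.28
position: [0.4648, -0.0904, 0.0978]
eef_rot: [-3.14, -0.003, 2.675]
contact_force: [-5.8, 2.3, 2.0]
finger_gap: 0.001
grasp_force: 2.7
```

```bash
python3 - <<'E'
from h import *
st();mark()
E
```

```text
t 14.28 board xy mm [-53.6 -14.4] z 97.8 rot [-3.140e+00 -3.000e-03  2.675e+00] F bx by z [-6.17 -0.55  2.04] q6 -1.3 gap 0.001
mark px [337.2 288.1] area 48 r 28.0 deg 94.6
```

Call:
{"name": "apply_moves", "arguments": {
  "deltas": [
    [[0,-0.08,-0.78,0,0],[0,-0.24,-0.75,0,0],[0,-0.4,-0.69,0,0],[0,-0.53,-0.6,0,0],[0,-0.65,-0.5,0,0],[0,-0.74,-0.37,0,0],[0,-0.81,-0.23,0,0],[0,-0.84,-0.08,0,0]]
  ]
}}

```text
t: 15.0
position: [0.4876, -0.1461, 0.0982]
eef_rot: [-3.141, -0.0, 2.676]
contact_force: [-5.8, -5.2, 0.9]
finger_gap: -0.005
grasp_force: 3.4
```

```bash
python3 - <<'E'
from h import *
st();mark("wrist",(0,0,640,480))
E
```

```text
t 15.0 board xy mm [ -8.1 -53.9] z 98.2 rot [-3.141 -0.     2.676] F bx by z [-2.78 -7.27  0.95] q6 -1.4 gap -0.005
mark px [470.1  68.2] area 593 r 100.9 deg -174.8
mark px [595.3  92.9] area 26 r 98.3 deg 161.9
mark px [477.4 290.4] area 2312 r 26.1 deg 173.5
mark px [591.2 419.6] area 3121 r 67.0 deg 60.1
```

Call:
{"name": "apply_moves", "arguments": {
  "deltas": [
    [[0,-0.26,0,0,0],[0,-0.26,0,0,0],[0,-0.26,0,0,0],[0,-0.26,0,0,0],[0,-0.26,0,0,0],[0,-0.26,0,0,0],[0,-0.26,0,0,0],[0,-0.26,0,0,0]]
  ]
}}

```text
t: 15.72
position: [0.5074, -0.1556, 0.0985]
eef_rot: [-3.141, 0.002, 2.676]
contact_force: [-1.8, -4.5, 0.1]
finger_gap: -0.001
grasp_force: 2.7
```

Call:
{"name": "apply_moves", "arguments": {
  "deltas": [
    [[0,-0.8,0.08,0,0],[0,-0.77,0.23,0,0],[0,-0.71,0.38,0,0],[0,-0.62,0.51,0,0],[0,-0.51,0.62,0,0],[0,-0.38,0.71,0,0],[0,-0.23,0.77,0,0],[0,-0.08,0.8,0,0]]
  ]
}}

```text
t: 16.38
position: [0.562, -0.1354, 0.0983]
eef_rot: [3.142, 0.001, 2.676]
contact_force: [0.7, -1.5, 0.5]
finger_gap: 0.0
grasp_force: 0.9
```

```bash
python3 - <<'E'
from h import *
st();mark()
E
```

```text
t 16.38 board xy mm [ 53.4 -10.9] z 98.3 rot [3.142e+00 1.000e-03 2.676e+00] F bx by z [ 1.31 -1.04  0.46] q6 -1.34 gap 0.0
mark px [335.7 308.1] area 61 r 28.2 deg -97.4
```

Call:
{"name": "apply_moves", "arguments": {
  "deltas": [
    [[0,0.1,0.2,0,0],[0,0,0.3,0,0],[0,0,0.3,0,0],[0,0,0.3,0,0],[0,0,0.3,0,0],[0,0,0.3,0,0],[0,0,0.3,0,0],[0,0,0.3,0,0]]
  ]
}}

```text
t: 17.1
position: [0.5707, -0.1147, 0.0984]
eef_rot: [3.141, 0.0, 2.676]
contact_force: [2.9, -2.5, 1.5]
finger_gap: -0.001
grasp_force: 2.0
```

Call:
{"name": "apply_moves", "arguments": {
  "deltas": [
    [[0,0.08,0.8,0,0],[0,0.23,0.77,0,0],[0,0.38,0.71,0,0],[0,0.51,0.62,0,0],[0,0.62,0.51,0,0],[0,0.71,0.38,0,0],[0,0.77,0.23,0,0],[0,0.8,0.08,0,0]]
  ]
}}

```text
t: 17.77
position: [0.5521, -0.0588, 0.0984]
eef_rot: [3.141, 0.001, 2.676]
contact_force: [5.5, 3.2, 0.4]
finger_gap: 0.001
grasp_force: 2.5
```

```bash
python3 - <<'E'
from h import *
st();im=mark()
cv2.imwrite("pics/m6.png",cv2.resize(im[240:360,260:420,::-1],(640,480),interpolation=cv2.INTER_CUBIC))
E
```

```text
t 17.77 board xy mm [10.2 53. ] z 98.4 rot [3.141e+00 1.000e-03 2.676e+00] F bx by z [3.46 5.36 0.36] q6 -1.21 gap 0.001
mark px [349.5 298.1] area 51 r 26.0 deg 3.2
```

View pics/m6.png

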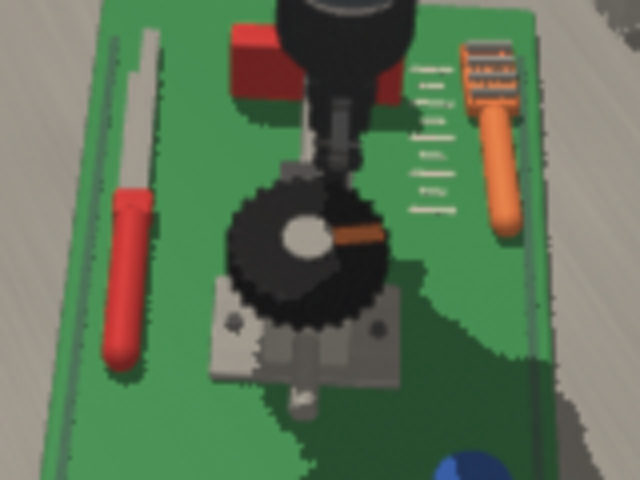

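Mark is at about +3° in this view, after two full anticlockwise turns. Next I back off, pass over the stop and come down beyond it.

Call:
{"name": "apply_moves", "arguments": {
  "deltas": [
    [[0,-0.1,1.0,0,0],[0,0,1.5,-0.5,0],[0,0.2,2.5,-0.5,0],[0,0.2,3,0,0],[0,0.2,3,0,0],[0,0.2,3,0,0],[0,0.2,3,0,0],[0,0.1,2.7,0,0]]
  ]
}}

```text
t: 18.48
position: [0.6321, 0.1233, 0.1085]
eef_rot: [-3.141, -0.0, 2.676]
contact_force: [-0.3, 0.0, -0.5]
finger_gap: 0.002
grasp_force: 0.0
```

```bash
python3 - <<'E'
from h import *
st();im=mark()
cv2.imwrite("pics/s7.png",im[:,:,::-1]);w=grab_frame("wrist")
cv2.imwrite("pics/m7.png",np.hstack([cv2.resize(im[210:360,250:450,::-1],(400,300)),cv2.resize(w[:,:,::-1],(400,300))]))
E
```

```text
t 18.48 board xy mm [ -0.4 251.7] z 108.5 rot [-3.141 -0.     2.676] F bx by z [-0.26 -0.11 -0.54] q6 -0.92 gap 0.002
mark px [350.1 296.6] area 56 r 27.9 deg 12.2
```

View pics/m7.png

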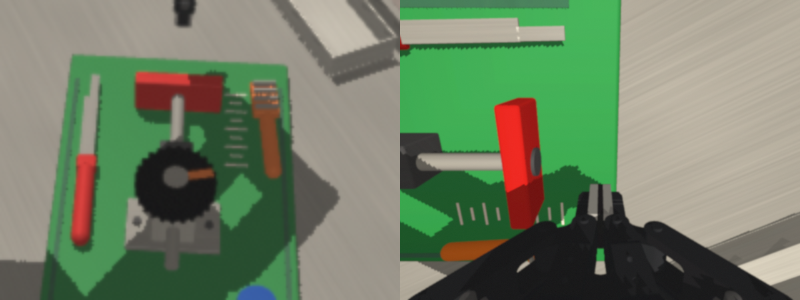

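The wrist view shows the finger beyond the stop's outer face (stop disc at col 535, finger at col 600) and clear of the scaler. The mark is a few degrees past its start. Now I descend and push.

Call:
{"name": "apply_moves", "arguments": {
  "deltas": [
    [[0,0,0,1,0],[0,0,0,1.2,0],[0,0,0,1.2,0],[0,0,0,1.2,0],[0,0,0,1,0],[0,0,0,0.4,0],[0,0,0,0,0],[0,0,0,0,0]]
  ]
}}

```text
t: 19.25
position: [0.6316, 0.1203, 0.048]
eef_rot: [-3.141, -0.0, 2.675]
contact_force: [0.0, 0.4, 0.6]
finger_gap: 0.001
grasp_force: 0.0
```

Call:
{"name": "apply_moves", "arguments": {
  "deltas": [
    [[0,0,-0.6,0,0],[0,0,-0.9,0,0],[0,0,-0.9,0,0],[0,0,-0.9,0,0],[0,0,-0.9,0,0],[0,0,-0.6,0,0],[0,0,-0.6,0,0],[0,0,-0.6,0,0]]
  ]
}}

```text
t: 19.92
position: [0.6048, 0.0667, 0.0486]
eef_rot: [3.141, 0.0, 2.675]
contact_force: [-0.6, 4.8, 1.8]
finger_gap: -0.004
grasp_force: 2.3
```

```bash
python3 - <<'E'
from h import *
st();mark()
im=cv2.imread("pics/side0.png")[:,:,::-1].copy()
import h; h.grab_frame=lambda n:im
print("initial:");mark()
E
```

```text
t 19.92 board xy mm [  0.7 188.9] z 48.6 rot [3.141 0.    2.675] F bx by z [-2.65  3.99  1.84] q6 -1.0 gap -0.004
mark px [350.1 296.6] area 56 r 27.9 deg 12.2
initial:
mark px [350.4 299. ] area 60 r 28.2 deg -1.5
```

Call:
{"name": "apply_moves", "arguments": {
  "deltas": [
    [[0,0,-0.7,0,0],[0,0,-0.7,0,0],[0,0,-0.7,0,0],[0,0,-0.7,0,0],[0,0,-0.7,0,0],[0,0,-0.7,0,0],[0,0,-0.7,0,0],[0,0,-0.5,0,0]]
  ]
}}

```text
t: 20.63
position: [0.5804, 0.0179, 0.0485]
eef_rot: [3.142, 0.001, 2.676]
contact_force: [1.9, 3.8, 3.5]
finger_gap: 0.005
grasp_force: 2.3
```

Call:
{"name": "apply_moves", "arguments": {
  "deltas": [
    [[0,0,-0.1,0,0],[0,0,-0.1,0,0],[0,0,-0.1,0,0],[0,0,-0.1,0,0],[0,0,0,0,0],[0,0,0,0,0],[0,0,0,0,0],[0,0,0,0,0]]
  ]
}}

```text
t: 21.3
position: [0.5788, 0.0152, 0.0482]
eef_rot: [-3.141, 0.0, 2.676]
contact_force: [3.3, 1.5, 1.9]
finger_gap: -0.005
grasp_force: 1.5
```

```bash
python3 - <<'E'
from h import *
st();mark()
E
```

```text
t 21.3 board xy mm [  0.7 131.1] z 48.2 rot [-3.141  0.     2.676] F bx by z [2.23 2.82 1.91] q6 -1.08 gap -0.005
mark px [350.3 296.6] area 58 r 28.4 deg 12.2
```

Still sliding at about 4 N. I'll advance slowly until the force rises.

Call:
{"name": "apply_moves", "arguments": {
  "deltas": [
    [[0,0,-0.05,0,0],[0,0,-0.05,0,0],[0,0,-0.05,0,0],[0,0,-0.05,0,0],[0,0,-0.05,0,0],[0,0,-0.05,0,0],[0,0,0,0,0],[0,0,0,0,0]]
  ]
}}

```text
t: 22.02
position: [0.5776, 0.0127, 0.0483]
eef_rot: [3.141, 0.0, 2.676]
contact_force: [4.6, 3.7, -2.0]
finger_gap: -0.001
grasp_force: 2.9
```

Call:
{"name": "apply_moves", "arguments": {
  "deltas": [
    [[0,0,-0.03,0,0],[0,0,-0.03,0,0],[0,0,-0.03,0,0],[0,0,-0.02,0,0],[0,0,0,0,0],[0,0,0,0,0],[0,0,0,0,0],[0,0,0,0,0]]
  ]
}}

```text
t: 22.68
position: [0.5776, 0.0126, 0.0483]
eef_rot: [3.14, 0.001, 2.675]
contact_force: [6.3, 9.8, -2.4]
finger_gap: -0.002
grasp_force: 5.7
```

```bash
python3 - <<'E'
from h import *
st()
E
```

```text
t 22.68 board xy mm [  0.8 128.3] z 48.3 rot [3.140e+00 1.000e-03 2.675e+00] F bx by z [ 1.24 11.57 -2.39] q6 -1.09 gap -0.002
```

Call:
{"name": "apply_moves", "arguments": {
  "deltas": [
    [[0,0,-0.04,0,0],[0,0,-0.04,0,0],[0,0,0,0,0],[0,0,0,0,0],[0,0,0,0,0],[0,0,0,0,0],[0,0,0,0,0],[0,0,0,0,0]]
  ]
}}

```text
t: 23.35
position: [0.5776, 0.0125, 0.0483]
eef_rot: [3.139, 0.001, 2.675]
contact_force: [7.6, 13.3, -2.5]
finger_gap: -0.003
grasp_force: 7.8
```

Call:
{"name": "apply_moves", "arguments": {
  "deltas": [
    [[0,0,0.3,0,0],[0,0,1,0,0],[0,0,1.5,0,0],[0,0,2,-0.5,0],[0,0,2,-2,0],[0,0,2,-2,0],[0,0,0,-2,0],[0,0,0,-1.5,0]]
  ]
}}

```text
t: 24.02
position: [0.6169, 0.0914, 0.1296]
eef_rot: [3.141, 0.0, 2.678]
contact_force: [0.8, 0.4, 0.2]
finger_gap: -0.001
grasp_force: 0.0
```

Call:
{"name": "apply_moves", "arguments": {
  "deltas": [
    [[0,0,2,-1,0],[0,0,2,0,0],[0,0,2,0,0],[0,0,1,0,0],[0,0,0,0,0],[0,0,0,0,0],[0,0,0,0,0],[0,0,0,0,0]]
  ]
}}

```text
t: 24.68
position: [0.6469, 0.151, 0.138]
eef_rot: [-3.141, -0.001, 2.675]
contact_force: [0.0, 0.5, 0.1]
finger_gap: -0.004
grasp_force: 0.0
```

```bash
python3 - <<'E'
from h import *
st();im=mark();w=grab_frame("wrist")
cv2.imwrite("pics/m8.png",np.hstack([cv2.resize(im[210:360,250:450,::-1],(400,300)),cv2.resize(w[:,:,::-1],(400,300))]))
E
```

```text
t 24.68 board xy mm [  0.3 283.1] z 138.0 rot [-3.141e+00 -1.000e-03  2.675e+00] F bx by z [-0.19  0.45  0.07] q6 -0.88 gap -0.004
mark px [350.1 296.6] area 56 r 27.9 deg 12.2
```

View pics/m8.png

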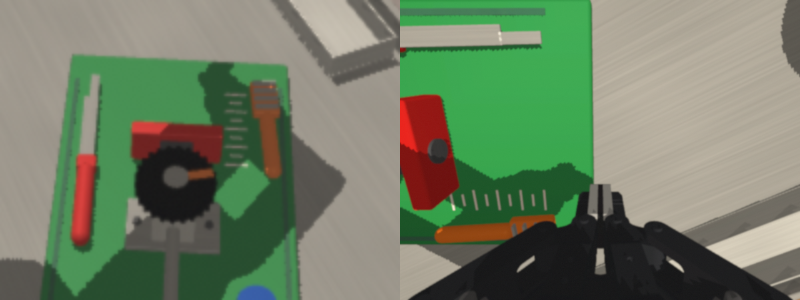

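The stop is home against the guide block, the mark is about 13° past its start, the knife and scaler look undisturbed, and the arm is clear.

```bash
python3 -c "
from plant import *
print(finish_job())"
```

```text
the job is handed in; nothing more can be done
None
```

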